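# Screw the lifter into a dry-bath block and lift it out

### The job

Take the red-knobbed block lifter from the rack, lower it down the deep centre well of the aluminium heating block, find the thread at the bottom by feel without forcing it, and screw it in clockwise, straight and fully home, until its collar sits snug on the block and no tighter. Then lift the block out of the heater by the lifter, set it down gently and flat in the middle of the cork pad, and let go with the lifter still screwed in. Leave the tube, the beaker and the bottle alone.

Things in the scene. Friction and masses are not known exactly. Their poses are not given: they have to be found in the camera images.
- lifter: Block lifter, 109 mm long, 0.17 kg, loose. Origin: centre of its foot; z up to the knob. Steel thread foot z 0-16 mm (20 mm over the thread), plain guide rod 20 mm thick z 16-58, collar 34 mm thick z 58-63, neck, round red knob 30 mm thick z 75-109. Two-start right-hand round thread, 12 mm lead: half a turn = 6 mm. It screws down clockwise seen from above; where the thread starts is not marked.
- knob (a point): Centre of the red knob, 92 mm above the lifter's foot on its axis: where to grip it, from above at any yaw.
- block: Loose aluminium heating block 95 (x) x 76 (y) x 65 mm high, 0.7-0.92 kg, in the heater with about 2.5 mm play all round. Origin: centre of its underside. On its axis is the centre well. Six other blind wells take tubes: two of 12 mm at y +-26, four of 19 mm at (+-33, +-23.5).
- well_mouth (a point): Mouth of the centre well, on the block's axis, in its top face: 22 mm wide (1 mm play round the rod), 60 mm deep. The brass thread begins 44 mm down, fast in the block at an unknown angle. Before it is turned the lifter stops with its collar 4-11 mm above the face; home, after about 130-330 degrees of turning, the collar is on the face and the foot 58 mm down.
- recess (a point): Centre of the floor of the heater's recess, 40 mm above the bench, under the block; axes as the heater's (its front and display at -x). The heater is a fixed white case 250 (x) x 140 (y) x 100 mm high; the recess is 100 x 81 mm and 60 mm deep, so the block stands 5 mm proud.
- rack: Fixed white plastic rack 170 (x) x 70 (y) x 64 mm high, origin at the centre of its underside. The lifter hangs by its collar in a 24 mm through hole at x -55 mm; four 17 mm tube holes at x 35 and 65, y +-16.
- pad: Fixed square cork pad 180 x 180 mm, 8 mm thick; origin: centre of its underside. The block is to end on its middle.
- tube: Capped clear tube, 19 mm wide at its orange cap, 99 mm long, loose in the rack hole at x 35, y 16 mm; origin at its lower tip. Leave alone.
- beaker: Loose glass beaker 68 mm wide, 90 mm high, on the bench beyond the heater; origin at the centre of its underside. Leave alone.
- bottle: Loose glass bottle with a blue cap, 64 mm wide, 140 mm high, on the bench beyond the heater; origin at the centre of its underside. Leave alone.
Not all that is in view belongs to the job. Of the things that look like the lifter, the largest one is meant.

How it is judged:
On the way, in this order (a step that is already met when the one before it is completed fails the run):
1. the lifter is screwed home, its collar on the block, while the block is still in the heater (z of lifter in the frame of block below 0.0095 m and horizontal distance between lifter and block below 0.004 m and horizontal distance between block and recess below 0.008 m and z of block in the frame of recess below 0.01 m), for 0.2 s.
2. the block has been lifted clear of the heater by the lifter (z of block in the frame of recess above 0.06 m and z of lifter in the frame of block below 0.0105 m and horizontal distance between lifter and block below 0.004 m), for 0.1 s.
At the end, for the whole second after the job is handed in: Lifter screwed home and straight in the block (collar within 2.5 mm of its face, within 3 degrees); block flat on the cork pad, its centre within 30 mm of the pad's; at rest and let go (horizontal distance between block and pad below 0.03 m and z of block in the frame of pad below 0.011 m and angle between block's own z axis and vertical below 0.05 rad and z of lifter in the frame of block below 0.0095 m and horizontal distance between lifter and block below 0.004 m and angle between the z axis of lifter and the z axis of block, either way round below 0.05 rad and linear speed of block below 0.01 m/s and contact force between the fingers and lifter below 0.1 N); the robot touches nothing.
It fails at once if the lifter is forced: pressed against the block with more than 20 N before its collar is down (contact force between lifter and block above 20 N and z of lifter in the frame of block above 0.0095 m).
It fails at once if the screw is overtightened: more than 150 N between lifter and block (contact force between lifter and block above 150 N).
It fails at once if the block is set down with more than 40 N on the pad (contact force between block and pad above 40 N).
It fails at once if the beaker, the bottle or the tube is moved more than 30 mm (distance of any of beaker, bottle, tube from where it was at the start of the episode above 0.03 m).
It also fails if it takes over 72 s, if anything falls off the work surface, if the arm or the gripper's body presses on something with over 40 N, if the wrist force passes 120 N, or if a joint passes its speed limit or range.

### The arm

A 7-joint arm with a two-finger parallel gripper is mounted at the origin on the work surface. World frame = base frame: x ahead of the robot, y to its left, z up, the work surface at z = 0. Lengths are in m, angles in rad, forces in N, time in s.
With the tool pointing down it reaches from about 0.4 to 0.85 m from the base axis. Payload 4.5 kg.
Tool frame: the origin (TCP) lies at the very end of the fingers, on their centre line; the grasp point (between the pads) lies 19 mm behind it (grip_point_offset is the distance from the TCP to the grasp point, in m); z points along the fingers, y is the line along which they close (so a half turn about z gives the same grasp; the last joint's range is limited). The gripper opens to 88 mm and grips with 3 to 60 N. Pads are 18 mm wide; open, the fingers measure 123 mm over their backs; the gripper's body (75 mm by 187 mm) begins 45 mm behind the grasp point.
Start: joints at [-1.208, 0.689, -0.195, 1.565, 0.157, 0.902, -0.215], TCP at [0.202, 0.592, 0.239] pointing down, gripper open.
Joint ranges: [-3.01, 3.01], [-0.46, 2.08], [-1.47, 1.51], [0.13, 2.56], [-1, 4.14], [0.04, 2.09], [-2.66, 2.66]. Speed limits (rad/s): [2.57, 2.57, 3.14, 3.14, 3.14, 3.14, 3.14].

### API

Orientations are given as a unit quaternion [x, y, z, w].
In Python, from plant import get_state, snapshot, camera_params, finish_job, grip_point_offset gives the robot as it stands.
- The arm moves only by the tool pendant, called after "Request:" as name(argument=value, ...), one argument or row to a line, values as JSON. Schema: {"type":"object","properties":{"rows":{"type":"object","properties":{"motion":{"type":"array","items":{"type":"array","items":{"type":"number"},"minItems":7,"maxItems":7},"minItems":1,"maxItems":10}},"additionalProperties":false,"required":["motion"]},"squeeze":{"type":"number"},"only":{"type":"string"},"quiet":{"type":"boolean"},"lines":{"type":"string"}},"required":["rows"],"additionalProperties":false}. rows is an object whose key "motion" holds a list of rows, 1 to 10 of them, each of 7 numbers: the opening from 0.0 (shut) to 1.0 (fully open), then dx, dy, dz in m, then a rotation vector rx, ry, rz in rad; each row is the pose to reach, as a shift and turn from the pose commanded when the call began, along the tool's axes at that moment; what a row does not reach only later rows make up. A row lasts 1/10 s, in which the tool goes at most 0.05 m and 0.15 rad, less where a joint would pass 70% of its speed; a pose out of reach is approached as far as the arm can. The fingers move at their own pace and stop on an object; squeeze is the grip in N (left out, the last holds). Time passes only in rows, so rows that do not move let the fingers close. The tool returns the time, the measured TCP pose, the force, the opening and the grip force at its end. only (a regular expression) keeps the lines of the reply that match it, lines (a string "A,B") keeps lines A to B, and quiet returns only ok. Input that does not fit is refused with a message, and nothing moves.
- get_state(): the state, without advancing time (a new reading comes with each control period).
- snapshot(name): name is "scene" or "top" or "wrist"; returns (picture, depth): 400x640x3 uint8, red, green, blue; 400x640 float32, m along the optical axis (not along the pixel's ray), 0 where there is no reading.
- camera_params(name): a dict with "fx", "fy", "cx", "cy" (pixels), "rvec" (rotation vector, rad) and "tvec" (3), from world to camera coordinates, as OpenCV has them. Camera axes: x right, y down, z forward; pixel columns grow to the right and rows downward; lengths in m; the calibration is good to about 2 mm. A picture is of the moment at which its call begins: read the wrist's pose just before it. camera_params takes no time and is no camera call; for the wrist camera it gives the pose at the moment of the call.
- finish_job(): hands the job in; it is judged then, once.
The state is a dict: "clock": time; "q": joint angles; "qd": joint speeds; "joint_torque": joint torques, N m; "tool_pos": TCP position; "eef_rot": TCP orientation; "contact_force": force on the tool from outside, world axes, zero at the start; "moment": the same for the moment, N m; "opening": opening from 0.0 (shut) to 1.0 (fully open); "finger_force": force on a finger pad.
Only numpy, scipy, OpenCV 4.12 (cv2) and the standard library are available. Lean on these libraries where they do the work, as an engineer would, in place of code of your own. Each camera call takes 0.05 s, during which the arm holds its last target. There are 200 camera calls.

## Working session

There is one attempt and no reset: what is moved stays moved. The work goes in short steps, Python scripts to look and compute and a tool call to move; the robot and the scene stay as the last step left them, time stands still between calls to the robot, and variables do not carry over. Pictures are saved under pics/ and viewed, at most 10 in all, crops included, and the job is handed in when it is done.

```bash
ls; mkdir -p pics
```

Create h.py:
```python
import numpy as np, cv2, sys
from plant import *
def cam(n):
    p=camera_params(n); R=cv2.Rodrigues(np.array(p["rvec"],float))[0]; return p,R,np.array(p["tvec"],float).ravel()
def shot(n,name):
    c=cam(n); im,d=snapshot(n); cv2.imwrite(f"pics/{name}.png",im[:,:,::-1]); np.save(f"pics/{name}.npy",d); return im,d,c
def pts(d,c):
    p,R,t=c; v,u=np.mgrid[:d.shape[0],:d.shape[1]]
    X=np.stack([(u-p["cx"])*d/p["fx"],(v-p["cy"])*d/p["fy"],d],-1)
    return (X-t)@R
```

Run:
```python
from h import *
for n in("top","scene"):
    im,d,c=shot(n,n); np.save(f"pics/{n}_w.npy",pts(d,c)); print(n,c[0])
s=get_state(); print(s, grip_point_offset)
```

```text
pics
top {'fx': 377.84598534851267, 'fy': 377.84598534851267, 'cx': 315.55722264487923, 'cy': 191.60169591619373, 'rvec': array([ 2.15151735, -2.20457729,  0.06673817]), 'tvec': array([0.03006696, 0.56588815, 0.91394591])}
scene {'fx': 491.3529192342467, 'fy': 491.3529192342467, 'cx': 322.97470854488614, 'cy': 195.50973026998486, 'rvec': array([ 2.36454714,  0.92516433, -0.31189993]), 'tvec': array([-0.41821133, -0.2503326 ,  1.21475573])}
{'clock': 0.1, 'q': array([-1.20815623,  0.68990658, -0.19447171,  1.5662294 ,  0.15731379,
        0.90254934, -0.21505935]), 'qd': array([ 0.0009543 , -0.00236843, -0.00015949, -0.00292677, -0.00056032,
       -0.00059879, -0.00270379]), 'joint_torque': array([-2.60053326e-03, -5.28507793e+01, -1.27128571e+00, -1.53837955e+01,
       -5.25306934e-02,  2.00238384e-03,  3.70522514e-05]), 'tool_pos': array([0.20172686, 0.59093785, 0.23798783]), 'eef_rot': array([ 1.63637317e-01,  9.86520199e-01, -8.50183943e-04, -5.41442285e-05]), 'contact_force': array([-1.11321252, -0.13733154,  0.10973764]), 'moment': array([ 0.0121659 ,  0.00924681, -0.05702177]), 'finger_force': 0.0, 'opening': 0.9999882310310502} 0.0187
```

View pics/top.png

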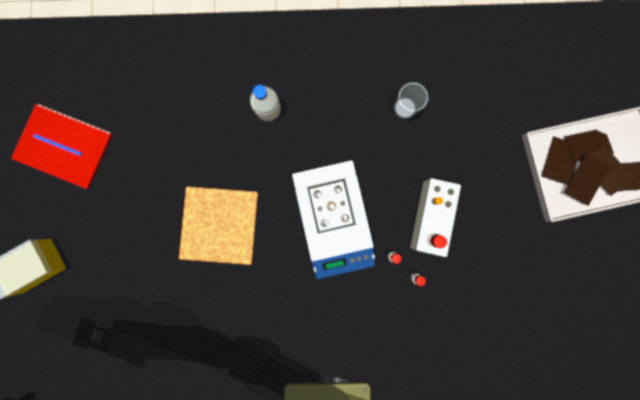

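View pics/scene.png

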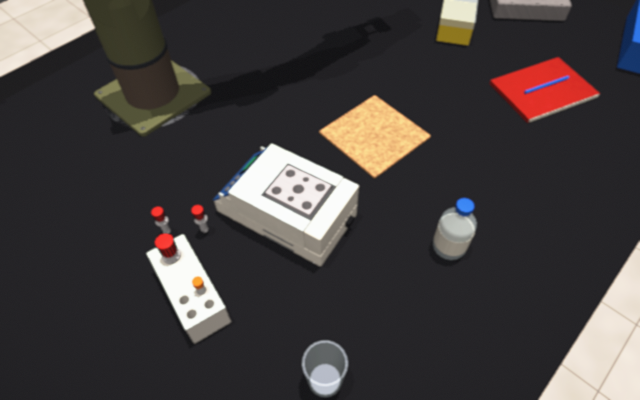

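Three things look like the lifter in the top view: the red knob in the rack at (439,241), and two smaller free-standing ones at (395,258) and (419,280). The one in the rack is the largest and hangs at the hole at the rack's -x end, so it fits. The block is near (331,206), the pad near (218,225), the tube's orange cap at (438,201).

Run:
```python
from h import *
for n in("top","scene"):
    im=cv2.imread(f"pics/{n}.png"); W=np.load(f"pics/{n}_w.npy"); h=cv2.cvtColor(im,cv2.COLOR_BGR2HSV)
    def cc(m,lab,mn=15):
        k,l,s,ce=cv2.connectedComponentsWithStats(m.astype(np.uint8))
        for i in range(1,k):
            if s[i,4]>mn:
                P=W[l==i]; P=P[np.isfinite(P).all(1)]
                print(n,lab,ce[i].round(1),s[i,4],"med",np.median(P,0).round(4),"min",np.percentile(P,3,0).round(3),"max",np.percentile(P,97,0).round(3))
    red=((h[...,0]<6)|(h[...,0]>174))&(h[...,1]>180)&(h[...,2]>120); cc(red,"red")
    # top part of red
    cork=(h[...,0]>8)&(h[...,0]<25)&(h[...,1]>70)&(h[...,2]>140); cc(cork,"cork",60)
    m=(W[...,2]>.085)&(W[...,2]<.115)&(np.hypot(W[...,0]-.5,W[...,1])<.25); cc(m,"heater",500)
    r=(W[...,2]>.055)&(W[...,2]<.07)&(W[...,0]>.3); cc(r,"rackz",200)
im=cv2.imread("pics/top.png")[150:300,270:470]; im=cv2.resize(im,None,fx=4,fy=4,interpolation=cv2.INTER_CUBIC)
cv2.imwrite("pics/crop.png",im)
```

```text
top red [ 60.6 146.7] 4598 med [0.6962 0.6592 0.0142] min [0.611 0.557 0.01 ] max [0.783 0.763 0.017]
top red [439. 241.] 117 med [ 0.4442 -0.2523  0.1167] min [ 0.434 -0.265  0.112] max [ 0.455 -0.241  0.121]
top red [396.5 258.3] 76 med [ 0.405  -0.1672  0.0756] min [ 0.385 -0.192  0.   ] max [ 0.414 -0.156  0.079]
top red [420.5 280.7] 79 med [ 0.3522 -0.2193  0.0758] min [ 0.331 -0.249  0.   ] max [ 0.362 -0.21   0.078]
top cork [218.  225.2] 5342 med [0.4894 0.2616 0.01  ] min [0.404 0.176 0.005] max [0.576 0.348 0.013]
top heater [332.6 213.2] 5391 med [ 0.5099 -0.0221  0.1023] min [ 0.413 -0.093  0.09 ] max [0.612 0.05  0.109]
top rackz [437.3 215.8] 1869 med [ 0.4991 -0.267   0.0657] min [ 0.418 -0.311  0.06 ] max [ 0.576 -0.224  0.069]
top rackz [ 34.6 265.7] 246 med [0.4074 0.6744 0.0629] min [0.337 0.648 0.056] max [0.464 0.747 0.07 ]
top rackz [344.9 265.5] 259 med [ 0.389  -0.0533  0.061 ] min [ 0.374 -0.11   0.055] max [0.405 0.018 0.069]
scene red [543.   87.1] 3352 med [0.6983 0.6543 0.0114] min [0.612 0.553 0.008] max [0.783 0.762 0.014]
scene red [196.6 209.4] 99 me
[... 371 characters left out ...]
5 0.648 0.005] max [0.458 0.685 0.055]
scene cork [374.5 135. ] 4735 med [0.4941 0.2551 0.0076] min [0.403 0.172 0.004] max [0.576 0.346 0.011]
scene cork [197.3 281.9] 113 med [ 0.5364 -0.2643  0.0982] min [ 0.527 -0.272  0.088] max [ 0.543 -0.256  0.101]
scene heater [293.8 192.3] 6947 med [ 0.5248 -0.0297  0.0999] min [ 0.424 -0.098  0.089] max [0.616 0.048 0.106]
scene rackz [458.4  13.6] 553 med [0.4112 0.6887 0.0683] min [0.363 0.648 0.056] max [0.457 0.757 0.07 ]
scene rackz [288.7 224.1] 556 med [ 0.5656 -0.0836  0.0625] min [ 0.412 -0.114  0.056] max [0.626 0.045 0.07 ]
scene rackz [185.3 283.9] 3131 med [ 0.5018 -0.2764  0.0638] min [ 0.422 -0.315  0.06 ] max [ 0.577 -0.229  0.068]
```

View pics/crop.png

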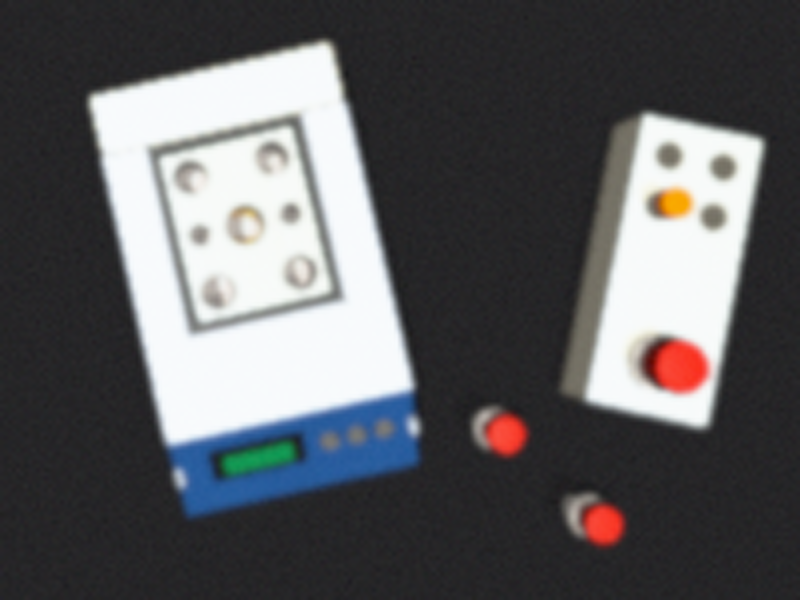

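The crop confirms it: the knob in the rack, crop (680,365), is the largest of the three. The others, at (505,433) and (604,524), are smaller. The block's centre well, with brass visible in it, is at crop (245,225). I'll move towards the rack by way of a point in front of the arm.

Add to h.py:
```python
from scipy.spatial.transform import Rotation as Ro
def to(x,y,z):
    s=get_state(); R=Ro.from_quat(s["eef_rot"]); d=R.inv().apply(np.array([x,y,z])-s["tool_pos"])
    m=R.as_matrix(); print("t",round(s["clock"],2),"pos",s["tool_pos"].round(4),"q7",s["q"][6].round(3),"tool y yaw",np.degrees(np.arctan2(m[1,1],m[0,1])).round(1),"tilt",m[:2,2].round(4),"F",s["contact_force"].round(2),"M",s["moment"].round(3)); print("delta",d.round(4),np.linalg.norm(d).round(3))
```

```text
(no output)
```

Request:
pendant(
  rows={"motion": [[1,-0.424,-0.321,-0.022,0,0,0],[1,-0.424,-0.321,-0.022,0,0,0],[1,-0.424,-0.321,-0.022,0,0,0],[1,-0.424,-0.321,-0.022,0,0,0],[1,-0.424,-0.321,-0.022,0,0,0],[1,-0.424,-0.321,-0.022,0,0,0],[1,-0.424,-0.321,-0.022,0,0,0],[1,-0.424,-0.321,-0.022,0,0,0],[1,-0.424,-0.321,-0.022,0,0,0],[1,-0.424,-0.321,-0.022,0,0,0]]},
)

```text
clock: 1.1
tool_pos: [0.4821, 0.1756, 0.2593]
eef_rot: [0.164, 0.987, -0.0, -0.0]
contact_force: [1.1, 1.0, -0.2]
opening: 1.004
finger_force: 0.0
```

Run:
```python
from h import *
to(.444,-.254,.25)
W=np.load("pics/scene_w.npy"); im=cv2.imread("pics/scene.png"); h=cv2.cvtColor(im,cv2.COLOR_BGR2HSV)
m=((h[...,0]<6)|(h[...,0]>174))&(h[...,1]>150)&(W[...,2]>.107)&(abs(W[...,1]+.25)<.05); print(W[m].mean(0),W[m].min(0),W[m].max(0))
```

```text
t 1.1 pos [0.4821 0.1756 0.2593] q7 0.614 tool y yaw 71.2 tilt [-0.0004 -0.0001] F [ 1.06  0.95 -0.16] M [ 0.025 -0.068  0.033]
delta [-0.1026 -0.4189  0.0094] 0.431
[ 0.44413695 -0.2580398   0.11408073] [ 0.42612819 -0.27210445  0.10728564] [ 0.45800716 -0.24213793  0.1186874 ]
```

Request:
pendant(
  rows={"motion": [[1,-0.103,-0.419,0.009,0,0,0],[1,-0.103,-0.419,0.009,0,0,0],[1,-0.103,-0.419,0.009,0,0,0],[1,-0.103,-0.419,0.009,0,0,0],[1,-0.103,-0.419,0.009,0,0,0],[1,-0.103,-0.419,0.009,0,0,0],[1,-0.103,-0.419,0.009,0,0,0],[1,-0.103,-0.419,0.009,0,0,0],[1,-0.103,-0.419,0.009,0,0,0],[1,-0.103,-0.419,0.009,0,0,0]]},
)

```text
clock: 2.1
tool_pos: [0.4417, -0.2581, 0.2497]
eef_rot: [0.168, 0.986, -0.001, -0.0]
contact_force: [-0.2, 0.4, -1.2]
opening: 0.997
finger_force: 0.0
```

Run:
```python
from h import *
to(.444,-.255,.25)
im,d,c=shot("wrist","w1"); W=pts(d,c); np.save("pics/w1_w.npy",W)
print("cam", (-c[1].T@c[2]).round(3), "axis",c[1][2].round(3))
h=cv2.cvtColor(im,cv2.COLOR_RGB2HSV)
m=((h[...,0]<6)|(h[...,0]>174))&(h[...,1]>150)
k,l,s,ce=cv2.connectedComponentsWithStats(m.astype(np.uint8))
for i in range(1,k):
    if s[i,4]>60:
        P=W[l==i]; T=P[P[:,2]>P[:,2].max()-.006]; print(ce[i],s[i,4],"top",T.mean(0).round(4),T.min(0).round(3),T.max(0).round(3))
```

```text
t 2.1 pos [ 0.4417 -0.2581  0.2497] q7 1.452 tool y yaw 70.6 tilt [-0.0014 -0.0025] F [-0.22  0.42 -1.15] M [ 0.036 -0.027  0.056]
delta [-0.0012  0.0037 -0.0003] 0.004
cam [ 0.369 -0.234  0.397] axis [ 0.278 -0.1   -0.955]
[326.65909091  79.9520202 ] 396 top [ 0.3693 -0.2339  0.3967] [ 0.369 -0.234  0.397] [ 0.369 -0.234  0.397]
[397.2248062  115.48062016] 387 top [ 0.3693 -0.2339  0.3967] [ 0.369 -0.234  0.397] [ 0.369 -0.234  0.397]
[320.40322581 182.50806452] 124 top [ 0.3693 -0.2339  0.3967] [ 0.369 -0.234  0.397] [ 0.369 -0.234  0.397]
[321.16770186 204.50931677] 161 top [ 0.3693 -0.2339  0.3967] [ 0.369 -0.234  0.397] [ 0.369 -0.234  0.397]
```

View pics/w1.png

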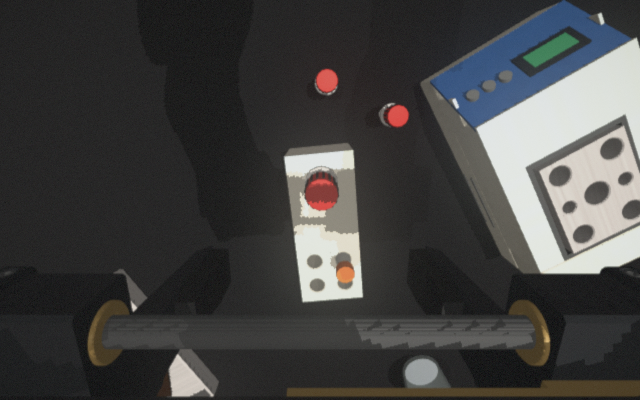

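The wrist view shows the knob at about (321,188) in the rack and the block's well at about (596,192). I'll fit both from the pixels.

Add to h.py:
```python
def ray(c,u,v,z):
    p,R,t=c; o=-R.T@t; r=R.T@np.array([(u-p["cx"])/p["fx"],(v-p["cy"])/p["fy"],1.]); return o+r*(z-o[2])/r[2]
```

Run:
```python
from h import *
im=cv2.imread("pics/w1.png"); d=np.load("pics/w1.npy"); W=np.load("pics/w1_w.npy"); c=cam("wrist")
h=cv2.cvtColor(im,cv2.COLOR_BGR2HSV)
m=((h[...,0]<8)|(h[...,0]>170))&(h[...,1]>110)&(h[...,2]>40)
m[:150]=0;m[230:]=0;m[:,:295]=0;m[:,350:]=0
v,u=np.nonzero(m); print(u.min(),u.max(),v.min(),v.max(),len(u))
P=W[m&(d>0)]; print(len(P)); T=P[abs(P[:,2]-.114)<.006]; print("top",len(T),T.mean(0),T.min(0),T.max(0))
uc=(u.min()+u.max())/2
for vv in (v.min(),v.max()): print(ray(c,uc,vv,.115),ray(c,uc,vv,.098))
# dark wells on the block
g=cv2.cvtColor(im,cv2.COLOR_BGR2GRAY)
for nm,cc_,z in(("w1",c,.105),("top",cam("top"),.105)):
    g=cv2.cvtColor(cv2.imread(f"pics/{nm}.png"),cv2.COLOR_BGR2GRAY)
    lo=(535,125,640,255) if nm=="w1" else (308,180,358,235)
    sub=cv2.resize(g[lo[1]:lo[3],lo[0]:lo[2]],None,fx=4,fy=4,interpolation=cv2.INTER_CUBIC)
    b=cv2.adaptiveThreshold(sub,255,cv2.ADAPTIVE_THRESH_MEAN_C,cv2.THRESH_BINARY_INV,101 if nm=="w1" else 51,20)
    k,l,s,ce=cv2.connectedComponentsWithStats(b)
    for i in range(1,k):
        if s[i,4]>60:
            uu,vv=(ce[i]+.5)/4-.5+np.array(lo[:2]); print(nm,(round(uu,1),round(vv,1)),s[i,4],s[i,2:4]/4,ray(cc_,uu,vv,z).round(4))
```

```text
306 337 173 209 878
875
top 835 [ 0.44194824 -0.25742533  0.11577312] [ 0.42785814 -0.2718456   0.10813118] [ 0.45794263 -0.24324853  0.11816984]
[ 0.42569724 -0.24741603  0.115     ] [ 0.42905582 -0.24840484  0.098     ]
[ 0.45693039 -0.2581404   0.115     ] [ 0.46217257 -0.25977596  0.098     ]
w1 (np.float64(574.0), np.float64(185.5)) 34502 [105. 130.] [ 0.5143 -0.0336  0.105 ]
w1 (np.float64(611.0), np.float64(148.4)) 5768 [22.75 21.25] [0.4906 0.0011 0.105 ]
w1 (np.float64(559.8), np.float64(175.6)) 5368 [21.75 20.25] [ 0.5006 -0.0447  0.105 ]
w1 (np.float64(624.8), np.float64(178.2)) 2428 [15.   13.75] [0.5224 0.0108 0.105 ]
w1 (np.float64(596.5), np.float64(192.5)) 7020 [24.75 23.  ] [ 0.5278 -0.0148  0.105 ]
w1 (np.float64(631.1), np.float64(209.3)) 4365 [18.   19.25] [0.555  0.0143 0.105 ]
w1 (np.float64(569.2), np.float64(206.6)) 2246 [14.5 13. ] [ 0.5334 -0.0401  0.105 ]
w1 (np.float64(583.1), np.float64(233.3)) 4569 [20.75 18.25] [ 0.5651 -0.0306  0.105 ]
top (np.float64(331.3), np.float64(206.4)) 7032 [48.25 53.75] [ 0.5262 -0.0193  0.105 ]
top (np.float64(337.0), np.float64(188.4)) 493 [7.5  7.75] [ 0.5663 -0.0331  0.105 ]
top (np.float64(316.4), np.float64(193.3)) 485 [7.25 7.75] [0.5563 0.0136 0.105 ]
top (np.float64(342.0), np.float64(202.9)) 318 [4.75 5.25] [ 0.5333 -0.0435  0.105 ]
top (np.float64(330.2), np.float64(205.1)) 757 [9.   9.75] [ 0.529  -0.0168  0.105 ]
top (np.float64(319.6), np.float64(208.2)) 297 [4.75 5.  ] [0.5226 0.0071 0.105 ]
top (np.float64(344.1), np.float64(218.0)) 431 [8. 7.] [ 0.4995 -0.0472  0.105 ]
top (np.float64(323.0), np.float64(223.0)) 382 [4.75 7.25] [4.894e-01 4.000e-04 1.050e-01]
```

Knob at (0.443,-0.2575), with its top at z 0.116 as it should be. Well at about (0.528,-0.0155); the wrist and top cameras agree. I'll descend and grip lightly twice, at yaws 90° apart, so that the knob is centred on both axes.

Request:
pendant(
  rows={"motion": [[1,-0.001,0.001,0.05,0,0,0],[1,-0.001,0.001,0.1,0,0,0],[1,-0.001,0.001,0.14,0,0,0],[1,-0.001,0.001,0.16,0,0,0],[1,-0.001,0.001,0.17,0,0,0],[1,-0.001,0.001,0.17,0,0,0],[0,-0.001,0.001,0.17,0,0,0],[0,-0.001,0.001,0.17,0,0,0],[0,-0.001,0.001,0.17,0,0,0],[0,-0.001,0.001,0.17,0,0,0]]},
  squeeze=5,
)

```text
clock: 3.15
tool_pos: [0.4453, -0.2519, 0.0811]
eef_rot: [0.164, 0.986, -0.0, 0.001]
contact_force: [-0.2, 0.6, 0.4]
opening: 0.659
finger_force: 0.0
```

Request:
pendant(
  rows={"motion": [[0,0,0,0,0,0,0],[0,0,0,0,0,0,0],[0,0,0,0,0,0,0],[0,0,0,0,0,0,0]]},
  squeeze=5,
)

```text
clock: 3.55
tool_pos: [0.4441, -0.2541, 0.0807]
eef_rot: [0.165, 0.986, -0.002, -0.0]
contact_force: [-1.5, -4.5, 3.7]
opening: 0.339
finger_force: 5.0
```

Run:
```python
from h import *
to(.443,-.2575,.0793)
```

```text
t 3.55 pos [ 0.4441 -0.2541  0.0807] q7 1.333 tool y yaw 71.0 tilt [-0.0007 -0.003 ] F [-1.53 -4.46  3.74] M [-0.951  0.278 -0.06 ]
delta [-0.     -0.0036  0.0014] 0.004
```

The arm had not settled before the descent, so it is about 3.5 mm off in y. I'll correct that while opening, then turn 90° and grip again.

Request:
pendant(
  rows={"motion": [[0.6,0,0,0,0,0,0],[0.6,0,0,0,0,0,0],[0.6,0,-0.0045,0.001,0,0,0],[0.6,0,-0.0045,0.001,0,0,0],[0.6,0,-0.0045,0.001,0,0,0],[0.6,0,-0.0045,0.001,0,0,0],[0.6,0,-0.0045,0.001,0,0,0]]},
  squeeze=5,
)

```text
clock: 4.25
tool_pos: [0.4435, -0.2558, 0.0793]
eef_rot: [0.164, 0.987, 0.0, 0.0]
contact_force: [0.4, 0.2, 0.1]
opening: 0.604
finger_force: 0.0
```

Run:
```python
from h import *
to(.443,-.2575,.0793)
```

```text
t 4.25 pos [ 0.4435 -0.2558  0.0793] q7 1.339 tool y yaw 71.2 tilt [0.0001 0.0002] F [0.43 0.18 0.05] M [-0.026 -0.019  0.022]
delta [-0.0001 -0.0018  0.    ] 0.002
```

Request:
pendant(
  rows={"motion": [[0.6,0,-0.0015,0,0,0,-0.15],[0.6,0,-0.0015,0,0,0,-0.3],[0.6,0,-0.0015,0,0,0,-0.45],[0.6,0,-0.0015,0,0,0,-0.6],[0.6,0,-0.0015,0,0,0,-0.75],[0.6,0,-0.0015,0,0,0,-0.9],[0.6,0,-0.0015,0,0,0,-1.05],[0.6,0,-0.0015,0,0,0,-1.2],[0.6,0,-0.0015,0,0,0,-1.35],[0.6,0,-0.0015,0,0,0,-1.5]]},
  squeeze=5,
)

```text
clock: 5.25
tool_pos: [0.4429, -0.2574, 0.0794]
eef_rot: [-0.555, 0.832, -0.0, -0.0]
contact_force: [0.2, -0.4, 0.6]
opening: 0.599
finger_force: 0.0
```

Request:
pendant(
  rows={"motion": [[0.6,0,0,0,0,0,-0.07],[0.6,0,0,0,0,0,-0.07],[0.6,0,0,0,0,0,-0.07],[0,0,0,0,0,0,-0.07],[0,0,0,0,0,0,-0.07],[0,0,0,0,0,0,-0.07],[0,0,0,0,0,0,-0.07],[0,0,0,0,0,0,-0.07]]},
  squeeze=5,
)

```text
clock: 6.05
tool_pos: [0.4431, -0.2574, 0.0794]
eef_rot: [-0.581, 0.814, -0.0, 0.0]
contact_force: [-0.2, -0.1, 0.7]
opening: 0.337
finger_force: 5.0
```

Run:
```python
from h import *
to(.443,-.2575,.0793)
```

```text
t 6.05 pos [ 0.4431 -0.2574  0.0794] q7 2.376 tool y yaw 161.1 tilt [ 0.0003 -0.0001] F [-0.2  -0.06  0.73] M [ 0.02  -0.036 -0.002]
delta [0.0002 0.0001 0.0001] 0.0
```

Request:
pendant(
  rows={"motion": [[0.6,0,0,0,0,0,0],[0.6,0,0,0,0,0,0.15],[0.6,0,0,0,0,0,0.3],[0.6,0,0,0,0,0,0.45],[0.6,0,0,0,0,0,0.6],[0.6,0,0,0,0,0,0.75],[0.6,0,0,0,0,0,0.9],[0.6,0,0,0,0,0,1.05],[0.6,0,0,0,0,0,1.2],[0.6,0,0,0,0,0,1.35]]},
  squeeze=5,
)

```text
clock: 7.05
tool_pos: [0.4429, -0.2571, 0.0793]
eef_rot: [0.057, 0.998, 0.0, -0.0]
contact_force: [-0.5, 0.3, -0.1]
opening: 0.6
finger_force: 0.0
```

```bash
python3 -c "
from h import *
print(get_state()['q'].round(3))"
```

```text
[ 0.56   0.814 -0.204  2.025  0.449  0.345  1.449]
```

Request:
pendant(
  rows={"motion": [[0.6,0,0,0,0,0,0.15],[0.6,0,0,0,0,0,0.15],[0.6,0,0,0,0,0,0.15],[0,0,0,0,0,0,0.15],[0,0,0,0,0,0,0.15],[0,0,0,0,0,0,0.15],[0,0,0,0,0,0,0.15],[0,0,0,0,0,0,0.15]]},
  squeeze=5,
)

```text
clock: 7.85
tool_pos: [0.4431, -0.257, 0.0794]
eef_rot: [0.129, 0.992, 0.0, 0.0]
contact_force: [0.4, 0.6, -0.4]
opening: 0.336
finger_force: 5.0
```

Run:
```python
from h import *
to(.443,-.2575,.0793)
print(get_state()['q'].round(3))
```

```text
t 7.85 pos [ 0.4431 -0.257   0.0794] q7 1.363 tool y yaw 75.2 tilt [0.0003 0.0005] F [ 0.38  0.61 -0.38] M [ 0.265 -0.089  0.002]
delta [-0.0001 -0.0005  0.0001] 0.0
[ 0.541  0.812 -0.174  2.026  0.39   0.335  1.363]
```

Request:
pendant(
  rows={"motion": [[0,0,0,0,0,0,0],[0,0,0,0,0,0,0],[0,0,0,-0.02,0,0,0],[0,0,0,-0.06,0,0,0],[0,0,0,-0.1,0,0,0],[0,0,0,-0.137,0,0,0],[0,0,0,-0.137,0,0,0],[0,-0.005,0.03,-0.137,0,0,0],[0,-0.005,0.07,-0.137,0,0,0],[0,-0.005,0.11,-0.137,0,0,0]]},
  squeeze=30,
)

```text
clock: 8.85
tool_pos: [0.4752, -0.1519, 0.2152]
eef_rot: [0.13, 0.991, -0.0, -0.001]
contact_force: [0.9, 0.7, -1.4]
opening: 0.335
finger_force: 30.0
```

Request:
pendant(
  rows={"motion": [[0,0,0.04,0,0,0,0],[0,0,0.054,0,0,0,0],[0,0,0.054,0,0,0,0],[0,0,0.054,0,0,0,0],[0,0,0.054,0,0,0,0]]},
  squeeze=30,
)

```text
clock: 9.35
tool_pos: [0.4888, -0.1025, 0.2159]
eef_rot: [0.131, 0.991, -0.001, -0.001]
contact_force: [0.6, -0.3, -2.4]
opening: 0.329
finger_force: 30.0
```

Add to h.py:
```python
def wells(nm,c,lo,z=.105,win=101,C=20):
    g=cv2.cvtColor(cv2.imread(f"pics/{nm}.png"),cv2.COLOR_BGR2GRAY)
    sub=cv2.resize(g[lo[1]:lo[3],lo[0]:lo[2]],None,fx=4,fy=4,interpolation=cv2.INTER_CUBIC)
    b=cv2.adaptiveThreshold(sub,255,cv2.ADAPTIVE_THRESH_MEAN_C,cv2.THRESH_BINARY_INV,win,C)
    k,l,s,ce=cv2.connectedComponentsWithStats(b)
    for i in range(1,k):
        if 800<s[i,4]<12000:
            uu,vv=(ce[i]+.5)/4-.5+np.array(lo[:2]); print((round(uu,1),round(vv,1)),s[i,4],s[i,2:4]/4,ray(c,uu,vv,z).round(4))
```

Run:
```python
from h import *
to(.528,-.0155,.22)
im,d,c=shot("wrist","w2"); W=pts(d,c)
p,R,t=c; q=R@np.array([.528,-.0155,.105])+t; u,v=int(p["fx"]*q[0]/q[2]+p["cx"]),int(p["fy"]*q[1]/q[2]+p["cy"]); print(u,v)
wells("w2",c,(max(u-75,0),max(v-75,0),min(u+75,640),min(v+75,400)))
m=(d>0)&(np.hypot(W[...,0]-.528,W[...,1]+.0155)<.025)&(W[...,2]>.09); print("block z",np.median(W[m][:,2]))
```

```text
t 9.35 pos [ 0.4888 -0.1025  0.2159] q7 1.153 tool y yaw 75.0 tilt [-0.0016 -0.0014] F [ 0.65 -0.32 -2.42] M [-0.021  0.053 -0.012]
delta [-0.0153  0.0942 -0.0043] 0.096
433 218
(np.float64(502.4), np.float64(157.6)) 4375 [14.25 41.75] [0.4913 0.0451 0.105 ]
(np.float64(440.4), np.float64(172.2)) 6977 [24.25 23.  ] [ 0.4904 -0.0039  0.105 ]
(np.float64(390.7), np.float64(198.0)) 3661 [16.25 26.25] [ 0.5012 -0.0463  0.105 ]
(np.float64(457.7), np.float64(206.0)) 2761 [15.25 14.5 ] [0.5221 0.0056 0.105 ]
(np.float64(428.2), np.float64(219.3)) 8202 [26.5 25. ] [ 0.5274 -0.0197  0.105 ]
(np.float64(399.7), np.float64(232.6)) 2443 [15.   13.75] [ 0.533 -0.045  0.105]
(np.float64(468.1), np.float64(240.1)) 5684 [23.   20.25] [0.5548 0.01   0.105 ]
(np.float64(372.8), np.float64(256.0)) 3562 [33.25 29.75] [ 0.5484 -0.0715  0.105 ]
(np.float64(417.7), np.float64(260.0)) 3527 [21.75 14.75] [ 0.5621 -0.0346  0.105 ]
block z 0.1062920660724857
```

View pics/w2.png

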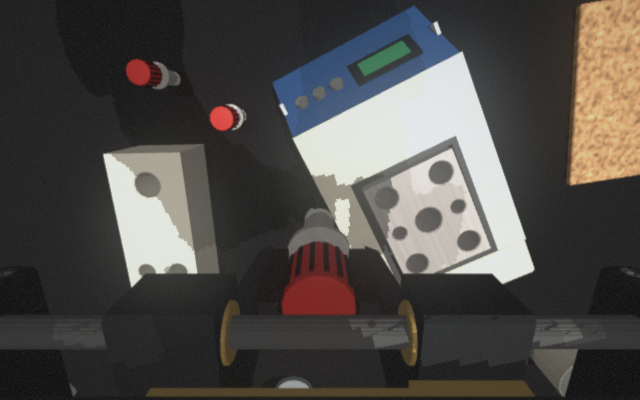

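The lifter is held straight, with its foot near (318,212). The centre well is at (428,219). The arm was still moving when w1 was analysed, so I'll let it settle and measure again, and use the scene and top cameras as a check.

Request:
pendant(
  rows={"motion": [[0,0,0,0,0,0,0],[0,0,0,0,0,0,0],[0,0,0,0,0,0,0],[0,0,0,0,0,0,0]]},
  squeeze=30,
)

```text
clock: 9.8
tool_pos: [0.4897, -0.1002, 0.2164]
eef_rot: [0.129, 0.992, 0.0, 0.0]
contact_force: [0.3, -0.2, -1.9]
opening: 0.334
finger_force: 30.0
```

Run:
```python
from h import *
to(.528,-.018,.22)
im,d,c=shot("wrist","w3"); W=pts(d,c); 
wells("w3",c,(358,143,508,293))
# lifter foot in camera: expected projection of axis points
s=get_state(); p,R,t=c
for zz,r in((-.073,.01),(.036,.015)):
    q=R@(s["tool_pos"]+[0,0,zz])+t; print("axis pt exp px",(p["fx"]*q[0]/q[2]+p["cx"]).round(1),(p["fy"]*q[1]/q[2]+p["cy"]).round(1))
cv2.imwrite("pics/c3.png",cv2.resize(im[180:330,230:430,::-1],None,fx=4,fy=4,interpolation=cv2.INTER_CUBIC))
top,dt,ct=shot("top","top2"); wells("top2",ct,(308,180,358,235),win=51,C=20)
sc,ds,cs=shot("scene","scene2")
p,R,t=cs; q=R@np.array([.528,-.0175,.105])+t; u,v=int(p["fx"]*q[0]/q[2]+p["cx"]),int(p["fy"]*q[1]/q[2]+p["cy"]); print(u,v); wells("scene2",cs,(u-38,v-38,u+38,v+38),win=51,C=20)
# rod tip visible in the scene depth / rod in wrist depth
m=(d>0)&(np.hypot(W[...,0]-.489,W[...,1]+.1025)<.03)&(W[...,2]<.21)&(W[...,2]>.12)
for a in np.arange(.13,.21,.01):
    k=m&(abs(W[...,2]-a)<.005); 
    if k.sum(): print(a.round(3),k.sum(),W[k].mean(0).round(4),W[k].min(0).round(4),W[k].max(0).round(4))
```

```text
t 9.8 pos [ 0.4897 -0.1002  0.2164] q7 1.152 tool y yaw 75.2 tilt [0.0001 0.    ] F [ 0.27 -0.18 -1.91] M [-0.01  -0.043  0.006]
delta [-0.0159  0.0893 -0.0036] 0.091
(np.float64(500.7), np.float64(162.6)) 5991 [17.75 52.75] [0.4959 0.0463 0.105 ]
(np.float64(436.9), np.float64(171.8)) 6948 [24.   23.25] [ 0.4904 -0.0038  0.105 ]
(np.float64(387.6), np.float64(198.8)) 3724 [14.75 34.25] [ 0.5023 -0.0463  0.105 ]
(np.float64(454.2), np.float64(205.7)) 2788 [15.25 15.25] [0.5222 0.0056 0.105 ]
(np.float64(424.7), np.float64(218.9)) 8232 [26.25 25.  ] [ 0.5274 -0.0197  0.105 ]
(np.float64(396.4), np.float64(232.1)) 2384 [14.25 13.5 ] [ 0.533  -0.0449  0.105 ]
(np.float64(464.5), np.float64(239.7)) 5643 [22.75 20.5 ] [0.5547 0.01   0.105 ]
(np.float64(373.1), np.float64(256.3)) 2930 [34.75 30.  ] [ 0.5501 -0.0686  0.105 ]
(np.float64(414.1), np.float64(259.7)) 3708 [21.75 15.  ] [ 0.5624 -0.0348  0.105 ]
axis pt exp px 320.6 216.0
axis pt exp
[... 324 characters left out ...]
 0.4901 -0.0037  0.105 ]
(np.float64(319.4), np.float64(187.0)) 895 [9.75 7.25] [0.5537 0.0097 0.105 ]
(np.float64(297.9), np.float64(188.6)) 1288 [12.    8.75] [ 0.5269 -0.0197  0.105 ]
(np.float64(306.2), np.float64(204.6)) 930 [10.    7.75] [ 0.5634 -0.0353  0.105 ]
0.15 82 [ 0.4835 -0.0986  0.1528] [ 0.4795 -0.1099  0.1479] [ 0.4911 -0.0917  0.155 ]
0.16 98 [ 0.4819 -0.1015  0.1594] [ 0.4795 -0.1106  0.155 ] [ 0.491  -0.0919  0.1649]
0.17 148 [ 0.4816 -0.0994  0.1703] [ 0.4793 -0.1098  0.165 ] [ 0.4893 -0.0919  0.1749]
0.18 84 [ 0.4808 -0.0995  0.1785] [ 0.4794 -0.1082  0.175 ] [ 0.4849 -0.0931  0.1831]
0.2 111 [ 0.4757 -0.0979  0.2036] [ 0.4722 -0.1151  0.2006] [ 0.4891 -0.0848  0.205 ]
```

View pics/c3.png

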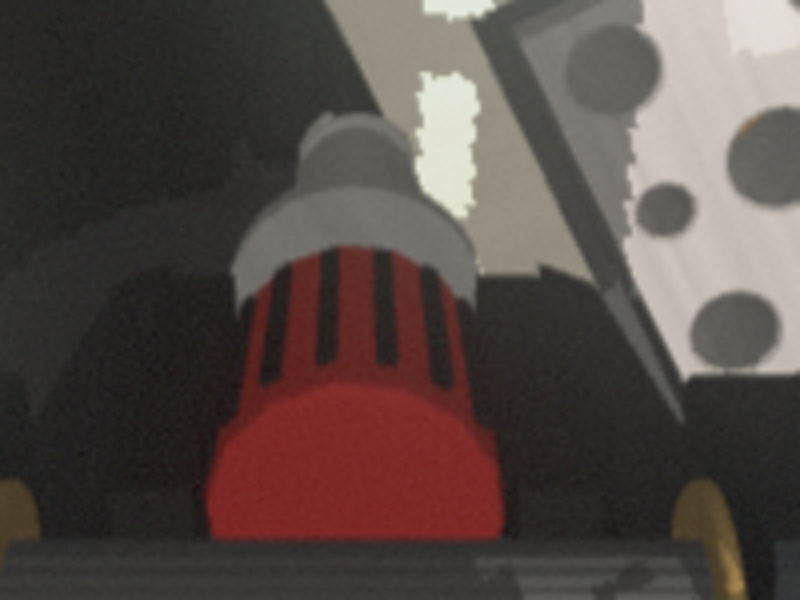

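Wrist and scene cameras agree on the well at (0.527,-0.0195), and the rod axis in the wrist depth lies on the TCP axis to within 1 mm. Going over the well and winding back anticlockwise.

Request:
pendant(
  rows={"motion": [[0,-0.008,0.044,0.01,0,0,-0.15],[0,-0.0157,0.088,0.02,0,0,-0.3],[0,-0.0157,0.088,0.02,0,0,-0.45],[0,-0.0157,0.088,0.02,0,0,-0.6],[0,-0.0157,0.088,0.02,0,0,-0.75],[0,-0.0157,0.088,0.02,0,0,-0.9],[0,-0.0157,0.088,0.02,0,0,-1.05],[0,-0.0157,0.088,0.02,0,0,-1.2],[0,-0.0157,0.088,0.02,0,0,-1.35],[0,-0.0157,0.088,0.02,0,0,-1.5]]},
  squeeze=30,
)

```text
clock: 10.95
tool_pos: [0.5274, -0.0192, 0.1963]
eef_rot: [-0.584, 0.812, -0.0, -0.0]
contact_force: [-0.1, 0.2, -1.5]
opening: 0.333
finger_force: 30.0
```

Request:
pendant(
  rows={"motion": [[0,0,0,0,0,0,-0.15],[0,0,0,0,0,0,-0.3],[0,0,0,0,0,0,-0.45],[0,0,0,0,0,0,-0.6],[0,0,0,0,0,0,-0.75],[0,0,0,0,0,0,-0.75],[0,0,0,0,0,0,-0.75],[0,0,0,0,0,0,-0.75],[0,0,0,0,0,0,-0.75]]},
  squeeze=30,
)

```text
clock: 11.85
tool_pos: [0.5275, -0.0193, 0.1966]
eef_rot: [0.839, -0.545, 0.001, 0.001]
contact_force: [0.5, 0.5, -2.8]
opening: 0.33
finger_force: 30.0
```

Run:
```python
from h import *
to(.5272,-.0193,.178)
print(get_state()['q'].round(3))
```

```text
t 11.85 pos [ 0.5275 -0.0193  0.1966] q7 2.651 tool y yaw -156.0 tilt [ 0.0002 -0.0016] F [ 0.52  0.5  -2.76] M [0.052 0.093 0.013]
delta [-0.0001  0.0002  0.0186] 0.019
[ 0.531  0.817 -1.04   1.88   0.863  0.978  2.651]
```

Request:
pendant(
  rows={"motion": [[0,0,0,0.005,0,0,0.12],[0,0,0,0.01,0,0,0.12],[0,0,0,0.014,0,0,0.12],[0,0,0,0.017,0,0,0.12],[0,0,0,0.019,0,0,0.12],[0,0,0,0.02,0,0,0.12],[0,0,0,0.02,0,0,0.12]]},
  squeeze=30,
)

```text
clock: 12.55
tool_pos: [0.5274, -0.019, 0.1762]
eef_rot: [0.805, -0.593, -0.0, -0.0]
contact_force: [0.3, -0.8, -1.8]
opening: 0.331
finger_force: 30.0
```

```bash
python3 -c "
from h import *
to(.5272,-.0193,.166)"
```

```text
t 12.55 pos [ 0.5274 -0.019   0.1762] q7 2.518 tool y yaw -162.8 tilt [-0.0002  0.0002] F [ 0.31 -0.77 -1.75] M [ 0.109  0.108 -0.065]
delta [0.0002 0.0003 0.0102] 0.01
```

Request:
pendant(
  rows={"motion": [[0,0,0,0.002,0,0,0],[0,0,0,0.004,0,0,0],[0,0,0,0.005,0,0,0],[0,0,0,0.005,0,0,0]]},
  squeeze=30,
)

```text
clock: 12.95
tool_pos: [0.5273, -0.0191, 0.1712]
eef_rot: [0.805, -0.593, -0.0, 0.0]
contact_force: [-0.8, -0.3, -0.5]
opening: 0.326
finger_force: 30.0
```

```bash
python3 -c "
from h import *
to(.5272,-.0193,.166)"
```

```text
t 12.95 pos [ 0.5273 -0.0191  0.1712] q7 2.51 tool y yaw -162.8 tilt [-0.0003  0.    ] F [-0.79 -0.26 -0.55] M [0.067 0.044 0.046]
delta [0.0002 0.0002 0.0052] 0.005
```

The foot is about 7 mm into the well with no contact force. Lowering on.

Request:
pendant(
  rows={"motion": [[0,0,0,0.005,0,0,0],[0,0,0,0.01,0,0,0],[0,0,0,0.015,0,0,0],[0,0,0,0.02,0,0,0],[0,0,0,0.02,0,0,0]]},
  squeeze=30,
)

```text
clock: 13.45
tool_pos: [0.5271, -0.0191, 0.1505]
eef_rot: [0.805, -0.593, -0.0, 0.0]
contact_force: [0.3, -0.3, -1.7]
opening: 0.327
finger_force: 30.0
```

```bash
python3 -c "
from h import *
to(.5272,-.0193,.136)"
```

```text
t 13.45 pos [ 0.5271 -0.0191  0.1505] q7 2.477 tool y yaw -162.8 tilt [-0.0012 -0.    ] F [ 0.25 -0.3  -1.65] M [0.06  0.114 0.024]
delta [ 0.0002 -0.0001  0.0145] 0.015
```

Request:
pendant(
  rows={"motion": [[0,0,0,0.005,0,0,0],[0,0,0,0.01,0,0,0],[0,0,0,0.014,0,0,0],[0,0,0,0.014,0,0,0],[0,0,0,0.014,0,0,0]]},
  squeeze=30,
)

```text
clock: 13.95
tool_pos: [0.5274, -0.019, 0.1373]
eef_rot: [0.805, -0.593, -0.0, -0.0]
contact_force: [-0.2, 0.7, -0.4]
opening: 0.332
finger_force: 30.0
```

```bash
python3 -c "
from h import *
to(.5272,-.0193,.136)"
```

```text
t 13.95 pos [ 0.5274 -0.019   0.1373] q7 2.454 tool y yaw -162.8 tilt [-0.0001  0.0001] F [-0.22  0.71 -0.44] M [0.056 0.098 0.008]
delta [0.0002 0.0003 0.0013] 0.001
```

Now down in 1 mm steps until the thread is felt. I'll lower the grip force so that the knob slips before the thread is forced.

Request:
pendant(
  rows={"motion": [[0,0,0,0.001,0,0,0],[0,0,0,0.002,0,0,0],[0,0,0,0.003,0,0,0],[0,0,0,0.004,0,0,0],[0,0,0,0.005,0,0,0],[0,0,0,0.005,0,0,0]]},
  squeeze=20,
)

```text
clock: 14.55
tool_pos: [0.5273, -0.019, 0.1322]
eef_rot: [0.805, -0.593, -0.0, 0.0]
contact_force: [-0.4, 0.7, -1.7]
opening: 0.332
finger_force: 20.0
```

```bash
python3 -c "
from h import *
to(.5272,-.0193,.131)"
```

```text
t 14.55 pos [ 0.5273 -0.019   0.1322] q7 2.445 tool y yaw -162.8 tilt [-0.0003  0.    ] F [-0.41  0.73 -1.69] M [ 0.056  0.132 -0.061]
delta [0.0002 0.0002 0.0012] 0.001
```

Request:
pendant(
  rows={"motion": [[0,0,0,0.001,0,0,0],[0,0,0,0.002,0,0,0],[0,0,0,0.002,0,0,0]]},
)

```text
clock: 14.85
tool_pos: [0.5273, -0.0191, 0.1302]
eef_rot: [0.805, -0.593, -0.0, 0.0]
contact_force: [-0.2, -0.5, -1.5]
opening: 0.333
finger_force: 20.0
```

```bash
python3 -c "
from h import *
to(.5272,-.0193,.131)"
```

```text
t 14.85 pos [ 0.5273 -0.0191  0.1302] q7 2.442 tool y yaw -162.8 tilt [-0.0002 -0.    ] F [-0.19 -0.51 -1.52] M [0.072 0.086 0.018]
delta [ 0.0002  0.0002 -0.0008] 0.001
```

Request:
pendant(
  rows={"motion": [[0,0,0,0.0005,0,0,0],[0,0,0,0.001,0,0,0],[0,0,0,0.001,0,0,0]]},
)

```text
clock: 15.15
tool_pos: [0.5274, -0.019, 0.1293]
eef_rot: [0.805, -0.593, -0.0, 0.0]
contact_force: [0.1, 0.0, -1.4]
opening: 0.329
finger_force: 20.0
```

```bash
python3 -c "
from h import *
to(.5272,-.0193,.131)"
```

```text
t 15.15 pos [ 0.5274 -0.019   0.1293] q7 2.44 tool y yaw -162.8 tilt [-0.0001  0.    ] F [ 0.1   0.05 -1.4 ] M [ 0.069  0.128 -0.007]
delta [ 0.0002  0.0003 -0.0017] 0.002
```

Request:
pendant(
  rows={"motion": [[0,0,0,0.0005,0,0,0],[0,0,0,0.001,0,0,0],[0,0,0,0.0015,0,0,0],[0,0,0,0.0015,0,0,0]]},
)

```text
clock: 15.55
tool_pos: [0.5276, -0.0189, 0.1282]
eef_rot: [0.805, -0.593, 0.0, -0.0]
contact_force: [-0.5, -0.7, 1.5]
opening: 0.329
finger_force: 20.0
```

```bash
python3 -c "
from h import *
to(.5272,-.0193,.131)"
```

```text
t 15.55 pos [ 0.5276 -0.0189  0.1282] q7 2.438 tool y yaw -162.8 tilt [0.0005 0.    ] F [-0.52 -0.69  1.49] M [-0.008  0.218  0.027]
delta [ 0.0003  0.0005 -0.0028] 0.003
```

Contact: about 3 N at TCP z 0.1282, so the collar is about 7.8 mm up, and about 235° remain. I'll turn clockwise following the 12 mm lead.

Request:
pendant(
  rows={"motion": [[0,0,0,0.0003,0,0,0.12],[0,0,0,0.0005,0,0,0.24],[0,0,0,0.0007,0,0,0.36],[0,0,0,0.0009,0,0,0.48],[0,0,0,0.0009,0,0,0.48]]},
)

```text
clock: 16.05
tool_pos: [0.5278, -0.019, 0.1273]
eef_rot: [-0.641, 0.768, -0.0, 0.0]
contact_force: [1.4, -0.2, 0.1]
opening: 0.331
finger_force: 20.0
```

```bash
python3 -c "
from h import *
to(.5272,-.0193,.131)"
```

```text
t 16.05 pos [ 0.5278 -0.019   0.1273] q7 2.02 tool y yaw 169.7 tilt [ 0.0011 -0.0004] F [ 1.41 -0.15  0.11] M [ 0.068 -0.096 -0.045]
delta [ 0.0004  0.0005 -0.0037] 0.004
```

Request:
pendant(
  rows={"motion": [[0,0,0,0.0003,0,0,0.14],[0,0,0,0.0006,0,0,0.28],[0,0,0,0.0008,0,0,0.42],[0,0,0,0.0011,0,0,0.56],[0,0,0,0.0014,0,0,0.7],[0,0,0,0.0017,0,0,0.84],[0,0,0,0.0019,0,0,0.98],[0,0,0,0.0019,0,0,0.98]]},
)

```text
clock: 16.85
tool_pos: [0.5274, -0.0185, 0.1253]
eef_rot: [-0.206, 0.979, -0.0, 0.0]
contact_force: [-0.2, 0.4, 1.9]
opening: 0.336
finger_force: 20.0
```

```bash
python3 -c "
from h import *
to(.5272,-.0193,.131)"
```

```text
t 16.85 pos [ 0.5274 -0.0185  0.1253] q7 1.222 tool y yaw 113.7 tilt [0.0001 0.    ] F [-0.21  0.37  1.94] M [ 0.285  0.245 -0.016]
delta [ 0.0005 -0.0007 -0.0057] 0.006
```

Request:
pendant(
  rows={"motion": [[0,0,0,0.0003,0,0,0.14],[0,0,0,0.0005,0,0,0.28],[0,0,0,0.0008,0,0,0.42],[0,0,0,0.0010,0,0,0.56],[0,0,0,0.0013,0,0,0.7],[0,0,0,0.0016,0,0,0.84],[0,0,0,0.0018,0,0,0.98],[0,0,0,0.0018,0,0,0.98]]},
)

```text
clock: 17.65
tool_pos: [0.5278, -0.0188, 0.1234]
eef_rot: [0.278, 0.96, 0.0, 0.0]
contact_force: [0.8, -0.7, 2.1]
opening: 0.333
finger_force: 20.0
```

```bash
python3 -c "
from h import *
to(.5272,-.0193,.131)"
```

```text
t 17.65 pos [ 0.5278 -0.0188  0.1234] q7 0.516 tool y yaw 57.7 tilt [ 0.0005 -0.    ] F [ 0.83 -0.67  2.07] M [-0.046 -0.016 -0.02 ]
delta [ 0.0002 -0.0007 -0.0076] 0.008
```

Request:
pendant(
  rows={"motion": [[0,0,0,0.0003,0,0,0.14],[0,0,0,0.0005,0,0,0.28],[0,0,0,0.0008,0,0,0.42],[0,0,0,0.0010,0,0,0.56],[0,0,0,0.0013,0,0,0.7],[0,0,0,0.0016,0,0,0.84],[0,0,0,0.0018,0,0,0.98],[0,0,0,0.0018,0,0,0.98]]},
)

```text
clock: 18.45
tool_pos: [0.5275, -0.0183, 0.1214]
eef_rot: [0.697, 0.717, 0.0, -0.0]
contact_force: [-0.0, 0.8, 3.3]
opening: 0.333
finger_force: 20.0
```

```bash
python3 -c "
from h import *
to(.5272,-.0193,.131)"
```

```text
t 18.45 pos [ 0.5275 -0.0183  0.1214] q7 -0.111 tool y yaw 1.6 tilt [-0.0003  0.0006] F [-0.    0.76  3.34] M [ 0.11   0.053 -0.077]
delta [-0.001  -0.0003 -0.0096] 0.01
```

Request:
pendant(
  rows={"motion": [[0,0,0,0.0001,0,0,0.1],[0,0,0,0.0002,0,0,0.2],[0,0,0,0.0003,0,0,0.3],[0,0,0,0.0003,0,0,0.3]]},
)

```text
clock: 18.85
tool_pos: [0.5274, -0.019, 0.121]
eef_rot: [0.796, 0.605, -0.0, -0.0]
contact_force: [0.8, -0.6, 2.5]
opening: 0.336
finger_force: 20.0
```

```bash
python3 -c "
from h import *
to(.5272,-.0193,.131)"
```

```text
t 18.85 pos [ 0.5274 -0.019   0.121 ] q7 -0.294 tool y yaw -15.6 tilt [-0.0004  0.    ] F [ 0.79 -0.65  2.5 ] M [-0.117  0.014 -0.019]
delta [-0.0003 -0.0001 -0.01  ] 0.01
```

Request:
pendant(
  rows={"motion": [[0,0,0,0.0001,0,0,0.07],[0,0,0,0.0002,0,0,0.14],[0,0,0,0.0002,0,0,0.14]]},
)

```text
clock: 19.15
tool_pos: [0.5275, -0.0191, 0.1208]
eef_rot: [0.837, 0.548, -0.0, -0.0]
contact_force: [0.9, -0.6, 1.2]
opening: 0.333
finger_force: 20.0
```

```bash
python3 -c "
from h import *
to(.5272,-.0193,.131)"
```

```text
t 19.15 pos [ 0.5275 -0.0191  0.1208] q7 -0.379 tool y yaw -23.6 tilt [-0.0001 -0.    ] F [ 0.89 -0.57  1.16] M [-0.146 -0.104  0.032]
delta [-0.0003 -0.0002 -0.0102] 0.01
```

Request:
pendant(
  rows={"motion": [[0,0,0,0.0002,0,0,0.1],[0,0,0,0.0003,0,0,0.15],[0,0,0,0.0003,0,0,0.15]]},
)

```text
clock: 19.45
tool_pos: [0.5275, -0.0191, 0.1205]
eef_rot: [0.876, 0.483, -0.0, 0.0]
contact_force: [1.1, -0.4, 0.4]
opening: 0.334
finger_force: 20.0
```

```bash
python3 -c "
from h import *
to(.5272,-.0193,.131)"
```

```text
t 19.45 pos [ 0.5275 -0.0191  0.1205] q7 -0.47 tool y yaw -32.2 tilt [-0.     -0.0001] F [ 1.12 -0.42  0.37] M [-0.21  -0.079  0.005]
delta [-0.0003 -0.0002 -0.0105] 0.011
```

Request:
pendant(
  rows={"motion": [[0,0,0,0.0002,0,0,0.1],[0,0,0,0.0003,0,0,0.15],[0,0,0,0.0003,0,0,0.15]]},
)

```text
clock: 19.75
tool_pos: [0.5276, -0.0192, 0.1203]
eef_rot: [0.91, 0.416, 0.0, 0.0]
contact_force: [0.1, -0.2, 1.8]
opening: 0.332
finger_force: 20.0
```

```bash
python3 -c "
from h import *
to(.5272,-.0193,.131)
im,d,c=shot('wrist','w4'); cv2.imwrite('pics/c4.png',cv2.resize(im[130:330,190:450,::-1],None,fx=3,fy=3,interpolation=cv2.INTER_CUBIC))"
```

```text
t 19.75 pos [ 0.5276 -0.0192  0.1203] q7 -0.561 tool y yaw -40.9 tilt [ 0.0001 -0.0003] F [ 0.07 -0.23  1.76] M [-0.262 -0.073  0.064]
delta [-0.0003 -0.0002 -0.0107] 0.011
```

View pics/c4.png

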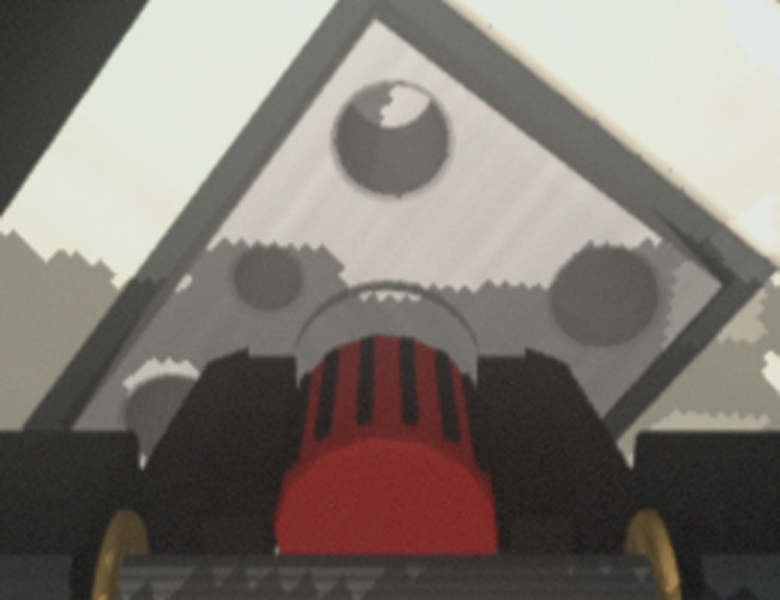

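The crop shows the collar close to the face at about (385,340). I'll turn on until torque is felt.

Request:
pendant(
  rows={"motion": [[0,0,0,0.0002,0,0,0.1],[0,0,0,0.0003,0,0,0.15],[0,0,0,0.0003,0,0,0.15]]},
)

```text
clock: 20.1
tool_pos: [0.5275, -0.0191, 0.1203]
eef_rot: [0.938, 0.346, 0.0, 0.0]
contact_force: [1.2, -0.6, 5.2]
opening: 0.336
finger_force: 20.0
```

```bash
python3 -c "
from h import *
to(.5272,-.0193,.131)"
```

```text
t 20.1 pos [ 0.5275 -0.0191  0.1203] q7 -0.653 tool y yaw -49.6 tilt [ 0.0002 -0.    ] F [ 1.16 -0.61  5.15] M [-0.182  0.036 -0.082]
delta [-0.0004 -0.0001 -0.0107] 0.011
```

Request:
pendant(
  rows={"motion": [[0,0,0,0.0001,0,0,0.1],[0,0,0,0.0002,0,0,0.15],[0,0,0,0.0002,0,0,0.15]]},
)

```text
clock: 20.4
tool_pos: [0.5276, -0.019, 0.1203]
eef_rot: [0.962, 0.274, 0.0, 0.0]
contact_force: [-0.0, -0.4, 6.0]
opening: 0.337
finger_force: 20.0
```

```bash
python3 -c "
from h import *
to(.5272,-.0193,.131)"
```

```text
t 20.4 pos [ 0.5276 -0.019   0.1203] q7 -0.744 tool y yaw -58.2 tilt [0.0005 0.0001] F [-0.04 -0.37  5.96] M [-0.19   0.133 -0.022]
delta [-0.0005  0.     -0.0107] 0.011
```

Request:
pendant(
  rows={"motion": [[0,0,0,-0.0003,0,0,0],[0,0,0,-0.0003,0,0,0.1],[0,0,0,-0.0003,0,0,0.15],[0,0,0,-0.0003,0,0,0.15]]},
  squeeze=30,
)

```text
clock: 20.8
tool_pos: [0.5276, -0.0191, 0.1203]
eef_rot: [0.98, 0.201, 0.0, 0.0]
contact_force: [0.4, -1.0, 4.5]
opening: 0.33
finger_force: 30.0
```

```bash
python3 -c "
from h import *
to(.5272,-.0193,.131)"
```

```text
t 20.8 pos [ 0.5276 -0.0191  0.1203] q7 -0.836 tool y yaw -66.8 tilt [ 0.0003 -0.0001] F [ 0.43 -0.98  4.53] M [-0.17   0.052  0.119]
delta [-0.0004  0.0001 -0.0107] 0.011
```

Request:
pendant(
  rows={"motion": [[0,0,0,0,0,0,0.1],[0,0,0,0,0,0,0.15],[0,0,0,0,0,0,0.15]]},
  squeeze=30,
)

```text
clock: 21.1
tool_pos: [0.5274, -0.019, 0.1203]
eef_rot: [0.992, 0.128, -0.0, 0.0]
contact_force: [-0.8, -1.2, 5.3]
opening: 0.328
finger_force: 30.0
```

```bash
python3 -c "
from h import *
to(.5272,-.0193,.131)"
```

```text
t 21.1 pos [ 0.5274 -0.019   0.1203] q7 -0.929 tool y yaw -75.3 tilt [-0. -0.] F [-0.83 -1.23  5.28] M [-0.15   0.098  0.107]
delta [-0.0003  0.0003 -0.0107] 0.011
```

Request:
pendant(
  rows={"motion": [[0,0,0,0,0,0,0.1],[0,0,0,0,0,0,0.15],[0,0,0,0,0,0,0.15]]},
  squeeze=30,
)

```text
clock: 21.4
tool_pos: [0.5274, -0.0192, 0.1203]
eef_rot: [0.999, 0.053, -0.0, 0.0]
contact_force: [-1.3, -1.4, 4.3]
opening: 0.333
finger_force: 30.0
```

```bash
python3 -c "
from h import *
to(.5272,-.0193,.131)
im,d,c=shot('wrist','w5'); W=pts(d,c)
m=(d>0)&(np.hypot(W[...,0]-.5275,W[...,1]+.019)<.02)&(W[...,2]>.1)&(W[...,2]<.12); print(np.histogram(W[m][:,2],bins=np.arange(.1,.121,.001)))
cv2.imwrite('pics/c5.png',np.hstack([cv2.resize(im[130:330,190:450,::-1],None,fx=3,fy=3,interpolation=cv2.INTER_CUBIC)]))"
```

```text
t 21.4 pos [ 0.5274 -0.0192  0.1203] q7 -1.022 tool y yaw -83.9 tilt [-0.     -0.0004] F [-1.28 -1.42  4.31] M [-0.266  0.134  0.256]
delta [-0.0002  0.0001 -0.0107] 0.011
(array([  0,   0,   0,   0,  33, 362, 301,  59,  42, 100, 503, 335,  20,
         0,   0,   0,   0,   0,   0,   1]), array([0.1  , 0.101, 0.102, 0.103, 0.104, 0.105, 0.106, 0.107, 0.108,
       0.109, 0.11 , 0.111, 0.112, 0.113, 0.114, 0.115, 0.116, 0.117,
       0.118, 0.119, 0.12 ]))
```

View pics/c5.png

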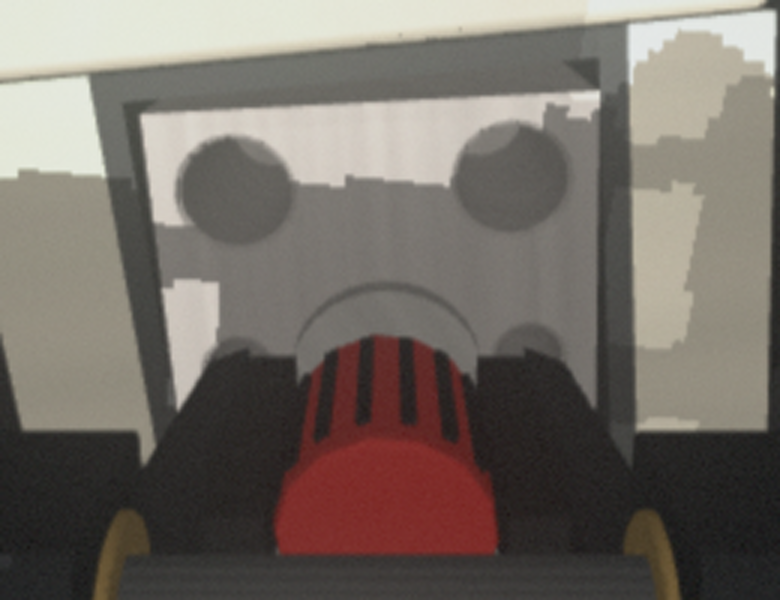

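Depth puts the collar's top at about 0.1107 and the face at about 0.1058, which is 5 mm, the collar's own thickness. So it is seated. The block is turning against the recess walls and torque is rising: snug. I'll relax the wind-up a touch, then lift slowly.

Request:
pendant(
  rows={"motion": [[0,0,0,0,0,0,-0.04],[0,0,0,-0.001,0,0,-0.04],[0,0,0,-0.003,0,0,-0.04],[0,0,0,-0.006,0,0,-0.04],[0,0,0,-0.01,0,0,-0.04],[0,0,0,-0.01,0,0,-0.04],[0,0,0,-0.01,0,0,-0.04]]},
  squeeze=50,
)

```text
clock: 22.15
tool_pos: [0.5271, -0.0189, 0.1301]
eef_rot: [0.997, 0.071, -0.0, -0.0]
contact_force: [-0.2, 0.2, -8.7]
opening: 0.325
finger_force: 50.0
```

Run:
```python
from h import *
to(.49,.26,.22); print(get_state()["opening"])
im=cv2.imread("pics/scene2.png"); h=cv2.cvtColor(im,cv2.COLOR_BGR2HSV)
for n in("top","scene"):
    im=cv2.imread(f"pics/{n}.png"); h=cv2.cvtColor(im,cv2.COLOR_BGR2HSV); W=np.load(f"pics/{n}_w.npy")
    m=(h[...,0]>8)&(h[...,0]<25)&(h[...,1]>70)&(h[...,2]>140)&(W[...,2]<.03)&(abs(W[...,1]-.26)<.15)
    print(n,cv2.minAreaRect((W[m][:,:2]*1000).astype(np.float32)))
```

```text
t 22.15 pos [ 0.5271 -0.0189  0.1301] q7 -1.006 tool y yaw -81.8 tilt [-0.0005  0.0001] F [-0.16  0.22 -8.66] M [-0.042  0.185 -0.019]
delta [ 0.0029 -0.2814 -0.0898] 0.295
0.32495515944715087
top ((490.02117919921875, 264.33544921875), (185.5615234375, 184.10116577148438), 84.18801879882812)
scene ((485.5415954589844, 265.10107421875), (193.42984008789062, 188.41915893554688), 84.1226806640625)
```

About 9 N of load is hanging, so the block is coming up. Lifting clear.

Request:
pendant(
  rows={"motion": [[0,0,0,-0.008,0,0,0],[0,0,0,-0.018,0,0,0],[0,0,0,-0.03,0,0,0],[0,0,0,-0.042,0,0,0],[0,0,0,-0.054,0,0,0],[0,0,0,-0.066,0,0,0],[0,0,0,-0.078,0,0,0],[0,0,0,-0.086,0,0,0],[0,0,0,-0.09,0,0,0],[0,0,0,-0.09,0,0,0]]},
  squeeze=50,
)

```text
clock: 23.15
tool_pos: [0.5276, -0.019, 0.2206]
eef_rot: [0.997, 0.071, 0.0, -0.0]
contact_force: [0.6, -0.5, -9.6]
opening: 0.324
finger_force: 50.0
```

Request:
pendant(
  rows={"motion": [[0,0,0,0,0,0,0],[0,0,0,0,0,0,0],[0,0,0,0,0,0,0]]},
)

```text
clock: 23.45
tool_pos: [0.5271, -0.019, 0.2197]
eef_rot: [0.997, 0.071, -0.001, -0.0]
contact_force: [-0.0, -0.1, -8.6]
opening: 0.328
finger_force: 50.0
```

Run:
```python
from h import *
to(.489,.262,.22)
```

```text
t 23.45 pos [ 0.5271 -0.019   0.2197] q7 -1.079 tool y yaw -81.8 tilt [-0.001   0.0001] F [-0.03 -0.14 -8.64] M [-0.067  0.142 -0.037]
delta [ 2.300e-03 -2.835e-01 -2.000e-04] 0.284
```

Request:
pendant(
  rows={"motion": [[0,0,-0.01,0,0,0,0],[0,0,-0.03,0,0,0,0],[0,0.001,-0.06,0,0,0,0],[0,0.001,-0.09,0,0,0,0],[0,0.001,-0.12,0,0,0,0],[0,0.001,-0.15,0,0,0,0],[0,0.002,-0.18,0,0,0,0],[0,0.002,-0.21,0,0,0,0],[0,0.002,-0.235,0,0,0,0],[0,0.002,-0.255,0,0,0,0]]},
)

```text
clock: 24.45
tool_pos: [0.4917, 0.237, 0.2198]
eef_rot: [0.997, 0.073, -0.001, -0.001]
contact_force: [0.2, 0.6, -8.9]
opening: 0.322
finger_force: 50.0
```

Request:
pendant(
  rows={"motion": [[0,0,-0.015,0,0,0,0],[0,0,-0.025,0,0,0,0],[0,0,-0.0285,0,0,0,0],[0,0,-0.0285,0,0,0,0],[0,0,-0.0285,0,0,0,0],[0,0,-0.0285,0,0,0,0],[0,0,-0.0285,0,0,0,0]]},
)

```text
clock: 25.15
tool_pos: [0.4893, 0.261, 0.2203]
eef_rot: [0.998, 0.071, 0.0, 0.0]
contact_force: [0.7, -0.7, -9.0]
opening: 0.326
finger_force: 50.0
```

Run:
```python
from h import *
to(.489,.262,.0883)
shot("scene","scene4"); im,d,c=shot("wrist","w6")
a=cv2.imread("pics/scene4.png")[20:220,230:470]; b=cv2.imread("pics/w6.png")[130:330,190:430]
cv2.imwrite("pics/c6.png",cv2.resize(np.hstack([a,b]),(800,333)))
```

```text
t 25.15 pos [0.4893 0.261  0.2203] q7 -1.559 tool y yaw -81.9 tilt [ 0.0001 -0.0002] F [ 0.72 -0.71 -9.02] M [ 0.044  0.141 -0.012]
delta [-0.0002 -0.0011  0.132 ] 0.132
```

View pics/c6.png

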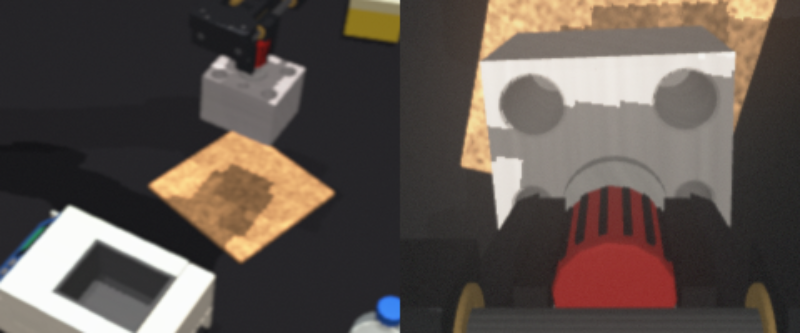

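The left half shows the block hanging level from the lifter over the cork pad, with the heater empty. The right half shows the collar seated on the face. Lowering gently.

Request:
pendant(
  rows={"motion": [[0,0,0,0.01,0,0,0],[0,0,0,0.03,0,0,0],[0,0,0,0.05,0,0,0],[0,0,0,0.07,0,0,0],[0,0,0,0.09,0,0,0],[0,0,0,0.105,0,0,0],[0,0,0,0.115,0,0,0],[0,0,0,0.122,0,0,0],[0,0,0,0.124,0,0,0],[0,0,0,0.124,0,0,0]]},
)

```text
clock: 26.25
tool_pos: [0.4894, 0.2619, 0.0963]
eef_rot: [0.997, 0.071, 0.0, -0.0]
contact_force: [-0.6, -0.8, -8.8]
opening: 0.327
finger_force: 50.0
```

Request:
pendant(
  rows={"motion": [[0,0,0,0.001,0,0,0],[0,0,0,0.002,0,0,0],[0,0,0,0.003,0,0,0],[0,0,0,0.004,0,0,0],[0,0,0,0.005,0,0,0],[0,0,0,0.005,0,0,0],[0,0,0,0.005,0,0,0]]},
)

```text
clock: 26.95
tool_pos: [0.4891, 0.2619, 0.0912]
eef_rot: [0.997, 0.071, 0.0, -0.0]
contact_force: [-0.4, -0.2, -9.3]
opening: 0.33
finger_force: 50.0
```

Request:
pendant(
  rows={"motion": [[0,0,0,0.0005,0,0,0],[0,0,0,0.001,0,0,0],[0,0,0,0.0015,0,0,0],[0,0,0,0.0015,0,0,0]]},
)

```text
clock: 27.35
tool_pos: [0.4891, 0.2619, 0.0896]
eef_rot: [0.997, 0.071, -0.0, -0.0]
contact_force: [0.2, 0.7, -9.1]
opening: 0.324
finger_force: 50.0
```

```bash
python3 -c "
from h import *
to(.489,.262,.0883)"
```

```text
t 27.35 pos [0.4891 0.2619 0.0896] q7 -1.45 tool y yaw -81.8 tilt [-0.  0.] F [ 0.17  0.68 -9.1 ] M [-0.044  0.125  0.009]
delta [-0.     -0.0001  0.0013] 0.001
```

Request:
pendant(
  rows={"motion": [[0,0,0,0.0005,0,0,0],[0,0,0,0.001,0,0,0],[0,0,0,0.001,0,0,0],[0,0,0,0.001,0,0,0]]},
)

```text
clock: 27.75
tool_pos: [0.4891, 0.2619, 0.0887]
eef_rot: [0.997, 0.071, 0.0, -0.0]
contact_force: [0.3, -1.2, -8.7]
opening: 0.327
finger_force: 50.0
```

Request:
pendant(
  rows={"motion": [[0,0,0,0.0003,0,0,0],[0,0,0,0.0006,0,0,0],[0,0,0,0.0006,0,0,0],[0,0,0,0.0006,0,0,0]]},
)

```text
clock: 28.15
tool_pos: [0.4891, 0.2618, 0.0883]
eef_rot: [0.997, 0.071, 0.0, -0.0]
contact_force: [-1.4, -0.6, -3.3]
opening: 0.328
finger_force: 50.0
```

Touchdown: the load has dropped from 9 N to 3 N. A little further, then release.

Request:
pendant(
  rows={"motion": [[0,0,0,0.0003,0,0,0],[0,0,0,0.0004,0,0,0],[0,0,0,0.0004,0,0,0]]},
)

```text
clock: 28.45
tool_pos: [0.4891, 0.2618, 0.0883]
eef_rot: [0.997, 0.071, 0.0, -0.0]
contact_force: [-2.7, -2.2, 3.7]
opening: 0.327
finger_force: 50.0
```

Request:
pendant(
  rows={"motion": [[0.35,0,0,0,0,0,0],[0.4,0,0,0,0,0,0],[0.5,0,0,0,0,0,0],[0.6,0,0,0,0,0,0],[0.7,0,0,0,0,0,0],[0.7,0,0,0,0,0,0]]},
  squeeze=3,
)

```text
clock: 29.05
tool_pos: [0.4891, 0.2619, 0.0877]
eef_rot: [0.997, 0.071, 0.0, -0.0]
contact_force: [-0.8, -0.1, 0.2]
opening: 0.697
finger_force: 0.0
```

Request:
pendant(
  rows={"motion": [[0.8,0,0,-0.01,0,0,0],[0.8,0,0,-0.04,0,0,0],[0.8,0,0,-0.08,0,0,0],[0.8,0,0,-0.12,0,0,0],[0.8,0,0,-0.15,0,0,0],[0.8,0,0,-0.15,0,0,0],[0.8,0,0,-0.15,0,0,0],[0.8,0,0,-0.15,0,0,0],[0.8,0,0,-0.15,0,0,0]]},
)

```text
clock: 29.95
tool_pos: [0.4882, 0.2616, 0.2365]
eef_rot: [0.997, 0.071, -0.001, 0.001]
contact_force: [-0.3, 0.0, 0.3]
opening: 0.803
finger_force: 0.0
```

Run:
```python
from h import *
to(.489,.262,.24)
im,d,c=shot("wrist","w7"); W=pts(d,c)
near=np.hypot(W[...,0]-.489,W[...,1]-.262)<.06
m=(d>0)&near&(W[...,2]>.065)&(W[...,2]<.0765); P=W[m]; A=np.c_[P[:,:2],np.ones(len(P))]; print("face plane",np.linalg.lstsq(A,P[:,2],rcond=None)[0],np.median(P[:,2]))
h=cv2.cvtColor(im,cv2.COLOR_RGB2HSV); r=((h[...,0]<8)|(h[...,0]>172))&(h[...,1]>120)&near&(W[...,2]>.11)&(W[...,2]<.14); print("knob top",W[r].mean(0),W[r].min(0),W[r].max(0))
print("block extents",P.min(0),P.max(0),P.mean(0))
cv2.imwrite("pics/c7.png",im[:,:,::-1])
```

```text
t 29.95 pos [0.4882 0.2616 0.2365] q7 -1.569 tool y yaw -81.8 tilt [-0.0024 -0.0012] F [-0.27  0.03  0.28] M [-0.018  0.189 -0.006]
delta [ 0.0009 -0.0003 -0.0035] 0.004
face plane [0.00307857 0.0013525  0.07169561] 0.07379020927304203
knob top [0.49003181 0.26064226 0.12431109] [0.47454278 0.24613654 0.11030583] [0.50350564 0.27479431 0.12662612]
block extents [0.43677222 0.21541028 0.06500451] [0.54238708 0.30672503 0.07644198] [0.49406717 0.26173091 0.07357062]
```

View pics/c7.png

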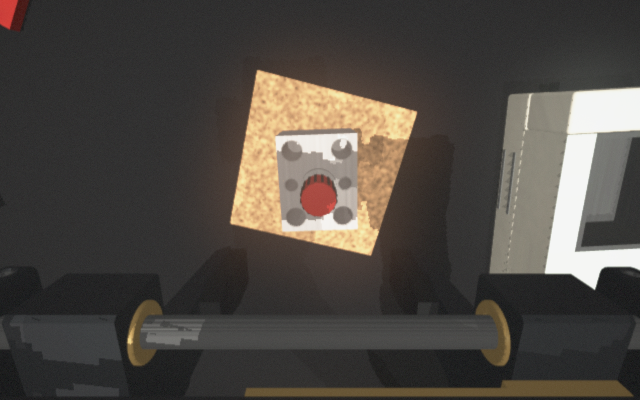

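The block stands flat in the middle of the pad, at about (318,182), with the lifter upright in it and the gripper clear above.

Request:
pendant(
  rows={"motion": [[0.8,0,0,0,0,0,0],[0.8,0,0,0,0,0,0],[0.8,0,0,0,0,0,0],[0.8,0,0,0,0,0,0],[0.8,0,0,0,0,0,0]]},
)

```text
clock: 30.5
tool_pos: [0.4891, 0.2619, 0.2377]
eef_rot: [0.997, 0.071, 0.0, -0.0]
contact_force: [-0.7, 1.0, -0.2]
opening: 0.801
finger_force: 0.0
```

```bash
python3 -c "
from plant import finish_job
print(finish_job())"
```

```text
the job is handed in; nothing more can be done
None
```

I handed the job in at 30.5 s (no verdict came back): the lifter is screwed home in the block, which stands flat in the middle of the cork pad with the gripper clear.

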